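# Clip the grease filter into the extractor and switch the fan on

### The arm

A 6-joint arm with a two-finger parallel gripper is mounted at the origin on the work surface. World frame = base frame: x ahead of the robot, y to its left, z up, the work surface at z = 0. Lengths are in m, angles in rad, forces in N, time in s.
With the tool pointing down it reaches from about 0.3 to 0.775 m from the base axis. Payload 14.6 kg.
Tool frame: the origin (TCP) lies on the centre line of the jaws, within the pads' length; the fingertips stand ctrl.tcp_to_tips ahead of it and the grasp point (between the pads) lies 2 mm behind it (ctrl.tcp_to_tips is the distance from the TCP to the fingertips, in m); z points along the fingers, y is the line along which they close (so a half turn about z gives the same grasp; the last joint's range is limited). The gripper opens to 94 mm and grips with 3 to 60 N. Pads are 16 mm wide; open, the fingers measure 119 mm over their backs; the gripper's body (75 mm by 177 mm) begins 78 mm behind the grasp point.
Start: joints at [-1.334, 0.3, 1.521, -0, 1.321, -0.067], TCP at [0.165, -0.525, 0.222] pointing down, gripper open.
Joint ranges: [-3.03, 3.03], [-0.79, 2.21], [0.23, 2.52], [-1.04, 4.18], [0, 3.07], [-2.55, 2.55]. Speed limits (rad/s): [2.22, 2.22, 2.57, 3.14, 3.14, 3.14].

### API

Orientations are given as [roll, pitch, yaw] about the fixed x, y, z axes, in that order (R = Rz(yaw) Ry(pitch) Rx(roll)).
In Python, from station import telemetry, viewer, hand_in, ctrl gives the robot as it stands.
- The arm moves only by the tool step_arm, never from a script. Its argument "plan" is a list of rows, each an object of numbers: "dx", "dy", "dz": the shift along the tool's x, y, z scaled (see below); "rx", "ry", "rz": the turn, a rotation vector about the tool's x, y, z scaled (see below); "claw": the closure, from 0 (fully open) to 1 (shut). In form: [{"dx": .., "dy": .., "dz": .., "rx": .., "ry": .., "rz": .., "claw": ..}, ...]. A call has 1 to 10 rows; each row shifts and turns the commanded pose from where the row before left it, along the tool's axes as they then stand; what a row does not reach is not made up. The controller multiplies each number of a shift by 0.1 m and each number of a turn by 90 degrees. A row lasts 1/10 s, in which the tool goes at most 50 mm and 8.59 degrees, less where a joint would pass 70% of its speed; a pose out of reach is approached as far as the arm can. A call with a number of a shift or a turn outside -1 to 1 is refused whole. A call with a gripper value outside its range is refused whole. The fingers move at their own pace and stop on an object; "grip_force" is the grip in N (left out, the last holds). Time passes only in rows, so rows that do not move let the fingers close. It gives the time, the measured TCP pose, the force, the opening and the grip force at its end, in the units of the state.
- telemetry.get_obs(): the state, without advancing time (a new reading comes with each control period).
- viewer.camera(name): name is "scene" or "top" or "wrist"; returns a dict with "img" (480x640x3 uint8, red, green, blue), "z_map" (480x640 float32, m along the optical axis (not along the pixel's ray), 0 where there is no reading), "fx", "fy", "cx", "cy" (pixels), "dist" ([k1, k2, p1, p2, k3] as OpenCV has them; the pictures are not rectified), "R" (3x3) and "t" (3): a world point X has camera coordinates R X + t; the wrist camera has in their place "tool_from_camera" (4x4, takes a point from camera to tool coordinates, whose origin is the TCP and whose axes are the flange's). Camera axes: x right, y down, z forward; pixel columns grow to the right and rows downward; lengths in m; the calibration is good to about 2 mm. A picture is of the moment at which its call begins: read the wrist's pose just before it.
- hand_in(): hands the job in; it is judged then, once.
Trained networks look in a picture, given as the dict that the camera call returned (one of the last four; its "shot" number tells which), for a name from the list of things; names that differ only in an ending like _2 or _b are one class to them, and where a whole thing is asked for, a point or a joint stands for the part that bears it (a point fixed in the world has none). Each returns a list of dicts, best first, with "score" (0 to 1); they miss things now and then, are a little off and sometimes report something else, mostly with a low value. They report only what shows in the picture. A call takes as long as a camera call. They do not tell look-alikes from the thing itself.
- viewer.recognise(target, picture): "rect" ([left, top, right, bottom] in pixels, round what is visible of it).
The state is a dict: "time_s": time; "qpos": joint angles; "joint_vel": joint speeds; "tau": joint torques, N m; "ee_pos": TCP position; "eef_rot": TCP orientation; "force": force on the tool from outside, world axes, zero at the start; "moment": the same for the moment, N m; "grip_width": finger opening in m; "grip_force": force on a finger pad.
Only numpy, scipy, OpenCV 4.12 (cv2) and the standard library are available. Lean on these libraries where they do the work, as an engineer would, in place of code of your own. Each camera call takes 0.05 s, during which the arm holds its last target. There are 200 camera calls.

### The job

Put the washed grease filter back into the opening in the top of the counter extractor and press it down until the spring clips at both of its ends have snapped in and it lies fully home. Then turn the extractor's fan switch clockwise past its click to the on position, and let go. Leave the other kitchen things where they are.

Things in the scene. Friction and masses are not known exactly. Their poses are not given: they have to be found in the camera images.
- unit: Counter extractor: stainless box fixed on the table, 210 mm (x) by 360 mm (y), 90 mm high; origin under its centre at table height, x and y along its sides. In its flat top, round an 8 mm thick rim, is an opening 110 mm (x) by 156 mm (y) centred at x 0, y +60 mm, 70 mm deep inside; the fan switch stands on the top at x 0, y -115 mm.
- seat (a point): Centre of the extractor's opening at the height of its top surface (90 mm above the table); axes parallel to unit.
- filter: Loose slatted aluminium grease filter, 0.25 kg: flange 124 mm (x) by 180 mm (y), 6 mm thick, on two rails 150 mm long along y (outer faces at x +/-52 mm) on which it stands. Origin under its centre at the rails' lower edge; the flange spans heights 30 to 36 mm. A spring clip 40 mm wide hangs under the flange at each short (y) end. It fits the opening either way round, 3 mm play a side.
- bar_top (a point): Centre of the top face of the filter's dark grip bar, 66 mm above the filter's origin. The bar, in the middle of the flange, is 20 mm (x) by 80 mm (y) and rises 30 mm over the flange's top.
- end_a (a point): Underside of the filter's flange near its +y end, 82 mm from the centre; on the extractor's top when home. Set into the opening, the filter first rests on its clips' ramps with the flange about 20 mm too high; pressed down in the middle with about 15 to 20 N (or each end by itself with less), the clips give and snap out under the rim.
- end_b (a point): Underside of the filter's flange near its -y end, 82 mm from the centre; on the extractor's top when home (under 2 mm of lift is then left).
- clip_a (a joint): Inward deflection of the spring clip at the filter's +y end, m: 0 relaxed (out), about 0.006 while its barb passes the rim, 0 again once snapped under it, 0.012 at most. Its barb ramps out from 76.5 to 84 mm from the centre, its catch face 9.5 mm below the flange.
- clip_b (a joint): The same for the clip at the filter's -y end.
- knob (a joint): Angle of the fan switch, rad: 0 off, grows clockwise seen from above, stop at 1.2 = on. A detent pushes it back to 0 below 0.6 and on to 1.2 above 0.6; turning past it takes about 0.1 N m.
- knob_grip (a point): On the fan switch's axis, 123 mm above the table, the height to grip. The black switch is a disc of 62 mm diameter, 8 mm thick, with a bar 60 mm long and 16 mm wide across it, 101 to 137 mm above the table. x runs along the bar (parallel to the extractor's x at 0; white mark at -x) and turns with it; pinch the bar across its width.
- pan: Small empty stainless pan, 108 by 176 mm and 65 mm high, open on top, a bystander of about the filter's outline; origin under its centre.
- jar: Bystander: glass jar, 72 mm diameter, 120 mm high; origin under its centre.
- cup: Bystander: steel cup, 90 mm diameter, 110 mm high; origin under its centre.
- spoon: Bystander: spoon lying on the table, 240 mm long; origin under its middle.
- weight: Bystander: brass weight, 60 mm diameter, 50 mm high; origin under its centre.
Mind the look-alikes: they are no part of the job. What is shaped like the filter but yellow is not meant.

How it is judged:
By the outcome, as a careful person would: the job done as asked, in the order asked, and still so for the second after the job is handed in, with the robot touching nothing.
It also fails if it takes over 64 s, if anything falls off the work surface, if the arm or the gripper's body presses on something with over 40 N, if the wrist force passes 120 N, or if a joint passes its speed limit or range.

## Working session

There is one attempt and no reset: what is moved stays moved. The work goes in short steps, Python scripts to look and compute and a tool call to move; the robot and the scene stay as the last step left them, time stands still between calls to the robot, and variables do not carry over. Pictures are saved under pics/ and viewed, at most 10 in all, crops included, and the job is handed in when it is done.

Besides the shell and the picture viewer there is one more tool, called by a JSON object that holds its "method" and its "body", one argument or row to a line. step_arm: Moves the arm, as the interface text tells. Shifts and turns lie within -1 to 1; 1 stands for 0.1 m of shift or 90 degrees of turn. Its arguments: {"type":"object","properties":{"plan":{"type":"array"},"grip_force":{"type":"number"}},"required":["plan"]}

```bash
mkdir -p pics; ls; cat > h.py <<'E'
import numpy as np, cv2
from station import telemetry, viewer, hand_in, ctrl
def world(c, uv):
    K=np.array([[c['fx'],0,c['cx']],[0,c['fy'],c['cy']],[0,0,1]])
    uv=np.atleast_2d(np.array(uv,float)); 
    n=cv2.undistortPoints(uv.reshape(-1,1,2),K,np.array(c['dist'])).reshape(-1,2)
    z=c['z_map'][uv[:,1].astype(int),uv[:,0].astype(int)]
    P=np.c_[n,np.ones(len(n))]*z[:,None]
    return P
def toworld(c,P,obs=None):
    if 'R' in c: return (P-np.array(c['t']))@np.array(c['R'])
    from scipy.spatial.transform import Rotation as Ro
    T=np.array(c['tool_from_camera']); Q=P@T[:3,:3].T+T[:3,3]
    return Q@Ro.from_euler('xyz',obs['eef_rot']).as_matrix().T+np.array(obs['ee_pos'])
def cloud(c,obs=None):
    v,u=np.mgrid[0:480,0:640]; uv=np.c_[u.ravel(),v.ravel()]
    P=world(c,uv); W=toworld(c,P,obs); W[P[:,2]==0]=np.nan
    return W.reshape(480,640,3)
E
python3 - <<'E'
from h import *
print(telemetry.get_obs(),ctrl.tcp_to_tips)
for n in ("top","scene"):
    c=viewer.camera(n); cv2.imwrite(f'pics/{n}.png',c['img'][:,:,::-1])
    if n=='top': W=cloud(c); np.savez('top.npz',W=W,img=c['img'])
    for t in ['unit','filter','knob','pan','jar','cup','weight','spoon']:
        print(n,t,[(np.round(r['rect']).tolist(),round(r['score'],2)) for r in viewer.recognise(t,c)][:3])
E
```

```text
pics
{'time_s': 0.0, 'qpos': array([-1.33360787e+00,  3.00454188e-01,  1.52155094e+00, -1.26527547e-05,
        1.32067199e+00, -6.65998407e-02]), 'joint_vel': array([ 0.00085389, -0.00014521, -0.00144896, -0.00088622, -0.00014232,
        0.00097261]), 'tau': array([-1.64290061e-03, -5.31811845e+01, -3.52738380e+01,  7.07996939e-02,
        2.44465994e-02, -1.35130986e-04]), 'ee_pos': array([ 0.1644669 , -0.52459868,  0.22190834]), 'eef_rot': array([-3.14050977e+00, -5.99436691e-05,  3.03791407e-01]), 'force': array([ 0.15260388, -0.76852819,  0.23893616]), 'moment': array([ 0.01982369,  0.02180857, -0.00153729]), 'grip_force': 0.0, 'grip_width': 0.09396605464690017} 0.017
top unit [([252.0, 177.0, 396.0, 267.0], 0.68)]
top filter [([472.0, 311.0, 546.0, 368.0], 0.95), ([449.0, 230.0, 517.0, 282.0], 0.85)]
top knob [([355.0, 210.0, 377.0, 234.0], 0.59)]
top pan [([152.0, 234.0, 230.0, 292.0], 0.72)]
top jar [([193.0, 154.0, 228.0, 188.0], 0.74), ([360.0, 207.0, 380.0, 233.0], 0.2)]
top cup [([451.0, 143.0, 492.0, 189.0], 0.73), ([212.0, 299.0, 275.0, 369.0], 0.37)]
top weight [([406.0, 319.0, 432.0, 342.0], 0.91)]
top spoon [([211.0, 299.0, 273.0, 365.0], 0.87), ([154.0, 236.0, 229.0, 293.0], 0.4)]
scene unit [([278.0, 220.0, 442.0, 344.0], 0.79), ([313.0, 255.0, 342.0, 284.0], 0.47)]
scene filter [([76.0, 290.0, 166.0, 354.0], 0.81), ([152.0, 318.0, 253.0, 394.0], 0.56)]
scene knob [([311.0, 255.0, 340.0, 286.0], 0.71)]
scene pan [([376.0, 186.0, 427.0, 234.0], 0.71)]
scene jar [([452.0, 215.0, 484.0, 265.0], 0.74)]
scene cup [([274.0, 358.0, 322.0, 429.0], 0.87)]
scene weight [([194.0, 263.0, 216.0, 293.0], 0.95), ([313.0, 257.0, 341.0, 286.0], 0.7)]
scene spoon [([287.0, 205.0, 366.0, 220.0], 0.68)]
```

View pics/top.png

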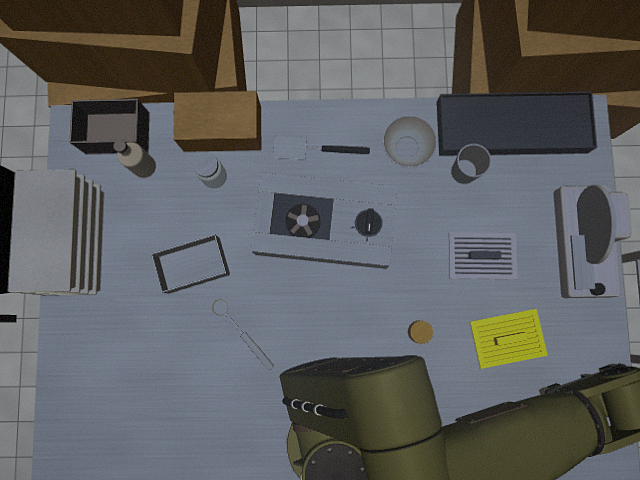

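```bash
python3 - <<'E'
from h import *
d=np.load('top.npz');W=d['W'];img=d['img']
def fit(name,r,z0,z1):
    s=W[r[1]:r[3],r[0]:r[2]].reshape(-1,3); m=(s[:,2]>z0)&(s[:,2]<z1); p=s[m]
    q=cv2.minAreaRect((p[:,:2]*1000).astype(np.float32)); print(name,len(p),p.mean(0).round(4),q, np.median(p[:,2]))
fit('unit',(235,160,410,285),.08,.1)
fit('f1 fl',(465,300,555,378),.022,.05); fit('f1 bar',(465,300,555,378),.055,.08)
fit('f2 fl',(440,220,525,292),.022,.05); fit('f2 bar',(440,220,525,292),.055,.08)
fit('knob',(340,195,395,250),.12,.15)
for r in ((472,311,546,368),(449,230,517,282)): print(np.median(img[r[1]:r[3],r[0]:r[2]].reshape(-1,3),0))
E
```

```text
unit 8182 [0.5824 0.0027 0.0903] ((586.2166137695312, 15.972305297851562), (360.7585754394531, 211.38943481445312), 82.72061920166016) 0.09024123815424909
f1 fl 3010 [ 0.2662 -0.4603  0.0348] ((266.5665588378906, -462.21417236328125), (124.86205291748047, 182.06320190429688), 9.952169418334961) 0.034798556617213414
f1 bar 255 [ 0.2669 -0.4597  0.0653] ((266.8315734863281, -461.12640380859375), (20.32390785217285, 79.17269134521484), 9.90349006652832) 0.06530673425247796
f2 fl 2862 [ 0.4859 -0.4054  0.0349] ((486.3103332519531, -406.8399658203125), (183.24961853027344, 126.04997253417969), 87.67948150634766) 0.03497204556774604
f2 bar 246 [ 0.4857 -0.4062  0.0648] ((486.15673828125, -407.54656982421875), (82.03694152832031, 20.338809967041016), 86.89550018310547) 0.06525406021841754
knob 159 [ 0.5708 -0.0978  0.1355] ((570.935791015625, -98.25102233886719), (16.336000442504883, 60.02757263183594), 82.69383239746094) 0.13610006100478142
[158. 161.  39.]
[116. 122. 136.]
```

The top view shows the aluminium filter at pixel (483,256) and its yellow look-alike at (509,338). The unit is at (325,225), with its opening at (302,217) and the switch at (369,222). The measured sizes agree with those given, so I'm going above the filter.

{"method": "step_arm", "body": {
  "plan": [
    {"dx": 0.38,"dy": -0.018},
    {"dx": 0.38,"dy": -0.018},
    {"dx": 0.38,"dy": -0.018},
    {"dx": 0.38,"dy": -0.018},
    {"dx": 0.38,"dy": -0.018},
    {"dx": 0.38,"dy": -0.018},
    {"dx": 0.38,"dy": -0.018},
    {"dx": 0.38,"dy": -0.018},
    {"dx": 0.38,"dy": -0.018},
    {}
  ]
}}

```text
$.plan[0]: bad value
```

{"method": "step_arm", "body": {
  "plan": [
    {"rz": -0.0864},
    {"rz": -0.0864},
    {"rz": -0.0864},
    {"rz": -0.0864},
    {"rz": -0.0864},
    {"rz": -0.0864},
    {"rz": -0.0864},
    {"rz": -0.0864},
    {"rz": -0.0864},
    {}
  ]
}}

```text
$.plan[0]: bad value
```

```bash
cat >> h.py <<'E'
def delta(o,x,y,z,psi):
    "world target -> total shift in tool units and total turn units"
    from scipy.spatial.transform import Rotation as Ro
    A=Ro.from_euler('xyz',o['eef_rot']); B=Ro.from_euler('xyz',[np.pi,0,np.radians(psi)])
    print('shift units',(A.inv().apply(np.array([x,y,z])-o['ee_pos'])/0.1).round(3),'turn units',(np.degrees((A.inv()*B).as_rotvec())/90).round(4))
def fit(W,z0,z1,c,rad):
    m=(W[...,2]>z0)&(W[...,2]<z1)&(np.hypot(W[...,0]-c[0],W[...,1]-c[1])<rad); p=W[m]
    q=cv2.minAreaRect((p[:,:2]*1000).astype(np.float32)); print(len(p),np.round(q[0],1),np.round(q[1],1),round(q[2],2),'z',np.median(p[:,2]).round(4))
E
python3 - <<'E'
from h import *
o=telemetry.get_obs(); c=viewer.camera('wrist'); W=cloud(c,o)
cv2.imwrite('pics/w1.png',c['img'][:,:,::-1])
print(o['ee_pos'],np.degrees(o['eef_rot']),c['tool_from_camera'])
fit(W,.025,.05,(.486,-.407),.13); fit(W,.055,.08,(.486,-.407),.06)
delta(o,.4862,-.4073,.058,87.3)
E
```

```text
[ 0.16454236 -0.52480556  0.22244352] [1.79999173e+02 2.80160183e-04 1.74090100e+01] [[ 2.95251194e-04 -9.72944313e-01 -2.31039556e-01  6.72942835e-02]
 [ 9.99999822e-01  4.07110790e-04 -4.36483642e-04  5.25743009e-04]
 [ 5.18732973e-04 -2.31039386e-01  9.72944260e-01 -1.63049593e-01]
 [ 0.00000000e+00  0.00000000e+00  0.00000000e+00  1.00000000e+00]]
0 [0. 0.] [0. 0.] 0.0 z nan
0 [0. 0.] [0. 0.] 0.0 z nan
shift units [ 3.421 -0.159  1.644] turn units [ 0.      0.     -0.7766]
  return _methods._mean(a, axis=axis, dtype=dtype,
  ret = ret.dtype.type(ret / rcount)
```

All keys are needed in each row.

{"method": "step_arm", "body": {
  "plan": [
    {"dx": 0.38,"dy": -0.018,"dz": 0,"rx": 0,"ry": 0,"rz": 0,"claw": 0},
    {"dx": 0.38,"dy": -0.018,"dz": 0,"rx": 0,"ry": 0,"rz": 0,"claw": 0},
    {"dx": 0.38,"dy": -0.018,"dz": 0,"rx": 0,"ry": 0,"rz": 0,"claw": 0},
    {"dx": 0.38,"dy": -0.018,"dz": 0,"rx": 0,"ry": 0,"rz": 0,"claw": 0},
    {"dx": 0.38,"dy": -0.018,"dz": 0,"rx": 0,"ry": 0,"rz": 0,"claw": 0},
    {"dx": 0.38,"dy": -0.018,"dz": 0,"rx": 0,"ry": 0,"rz": 0,"claw": 0},
    {"dx": 0.38,"dy": -0.018,"dz": 0,"rx": 0,"ry": 0,"rz": 0,"claw": 0},
    {"dx": 0.38,"dy": -0.018,"dz": 0,"rx": 0,"ry": 0,"rz": 0,"claw": 0},
    {"dx": 0.38,"dy": -0.018,"dz": 0,"rx": 0,"ry": 0,"rz": 0,"claw": 0}
  ]
}}

```text
time_s: 1.85
ee_pos: [0.4874, -0.4063, 0.2225]
eef_rot: [3.142, -0.0, 0.304]
force: [0.2, -0.6, -0.1]
grip_width: 0.0939
grip_force: 0.0
```

{"method": "step_arm", "body": {
  "plan": [
    {"dx": 0,"dy": 0,"dz": 0,"rx": 0,"ry": 0,"rz": -0.0864,"claw": 0},
    {"dx": 0,"dy": 0,"dz": 0,"rx": 0,"ry": 0,"rz": -0.0864,"claw": 0},
    {"dx": 0,"dy": 0,"dz": 0,"rx": 0,"ry": 0,"rz": -0.0864,"claw": 0},
    {"dx": 0,"dy": 0,"dz": 0,"rx": 0,"ry": 0,"rz": -0.0864,"claw": 0},
    {"dx": 0,"dy": 0,"dz": 0,"rx": 0,"ry": 0,"rz": -0.0864,"claw": 0},
    {"dx": 0,"dy": 0,"dz": 0,"rx": 0,"ry": 0,"rz": -0.0864,"claw": 0},
    {"dx": 0,"dy": 0,"dz": 0,"rx": 0,"ry": 0,"rz": -0.0864,"claw": 0},
    {"dx": 0,"dy": 0,"dz": 0,"rx": 0,"ry": 0,"rz": -0.0864,"claw": 0},
    {"dx": 0,"dy": 0,"dz": 0,"rx": 0,"ry": 0,"rz": -0.0864,"claw": 0},
    {"dx": 0,"dy": 0,"dz": 0,"rx": 0,"ry": 0,"rz": 0,"claw": 0}
  ]
}}

```text
time_s: 2.85
ee_pos: [0.486, -0.407, 0.2224]
eef_rot: [-3.141, -0.0, 1.528]
force: [0.0, -0.8, -0.0]
grip_width: 0.0944
grip_force: 0.0
```

```bash
python3 - <<'E'
from h import *
o=telemetry.get_obs(); c=viewer.camera('wrist'); W=cloud(c,o)
cv2.imwrite('pics/w1.png',c['img'][:,:,::-1])
print(o['time_s'],o['ee_pos'],np.degrees(o['eef_rot']))
fit(W,.025,.05,(.486,-.407),.13); fit(W,.055,.08,(.486,-.407),.06)
delta(o,.4862,-.4073,.058,87.3)
E
```

```text
2.85 [ 0.48602838 -0.40703067  0.2223734 ] [-1.79994677e+02 -4.01260817e-03  8.75197082e+01]
28559 [ 486.7 -407.8] [180.4 124.4] 88.27 z 0.0365
2614 [ 486.4 -407.6] [80.2 19.8] 87.91 z 0.0667
shift units [-0.003  0.002  1.644] turn units [-0.0001 -0.      0.0024]
```

View pics/w1.png

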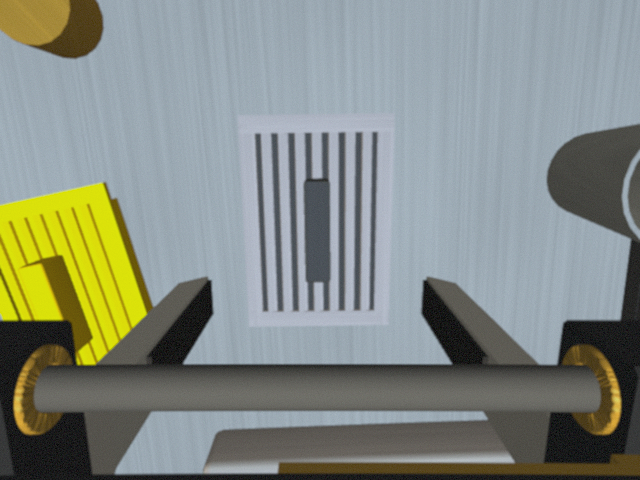

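The wrist view shows the silver filter with its bar at (317,230), and the fingers straddle it cleanly. Descending to grip it.

{"method": "step_arm", "body": {
  "plan": [
    {"dx": -0.006,"dy": 0.004,"dz": 0.3,"rx": 0,"ry": 0,"rz": -0.006,"claw": 0},
    {"dx": 0,"dy": 0,"dz": 0.3,"rx": 0,"ry": 0,"rz": 0,"claw": 0},
    {"dx": 0,"dy": 0,"dz": 0.3,"rx": 0,"ry": 0,"rz": 0,"claw": 0},
    {"dx": 0,"dy": 0,"dz": 0.3,"rx": 0,"ry": 0,"rz": 0,"claw": 0},
    {"dx": 0,"dy": 0,"dz": 0.2,"rx": 0,"ry": 0,"rz": 0,"claw": 0},
    {"dx": 0,"dy": 0,"dz": 0.14,"rx": 0,"ry": 0,"rz": 0,"claw": 0},
    {"dx": 0,"dy": 0,"dz": 0.1,"rx": 0,"ry": 0,"rz": 0,"claw": 0},
    {"dx": 0,"dy": 0,"dz": 0,"rx": 0,"ry": 0,"rz": 0,"claw": 0}
  ]
}}

```text
time_s: 3.7
ee_pos: [0.4862, -0.4075, 0.0576]
eef_rot: [-3.141, -0.001, 1.533]
force: [-0.1, -0.2, -0.1]
grip_width: 0.0938
grip_force: 0.0
```

{"method": "step_arm", "body": {
  "plan": [
    {"dx": 0,"dy": 0,"dz": 0,"rx": 0,"ry": 0,"rz": 0,"claw": 1},
    {"dx": 0,"dy": 0,"dz": 0,"rx": 0,"ry": 0,"rz": 0,"claw": 1},
    {"dx": 0,"dy": 0,"dz": 0,"rx": 0,"ry": 0,"rz": 0,"claw": 1},
    {"dx": 0,"dy": 0,"dz": 0,"rx": 0,"ry": 0,"rz": 0,"claw": 1},
    {"dx": 0,"dy": 0,"dz": 0,"rx": 0,"ry": 0,"rz": 0,"claw": 1},
    {"dx": 0,"dy": 0,"dz": 0,"rx": 0,"ry": 0,"rz": 0,"claw": 1},
    {"dx": 0,"dy": 0,"dz": 0,"rx": 0,"ry": 0,"rz": 0,"claw": 1},
    {"dx": 0,"dy": 0,"dz": 0,"rx": 0,"ry": 0,"rz": 0,"claw": 1}
  ],
  "grip_force": 50
}}

```text
time_s: 4.5
ee_pos: [0.4864, -0.4077, 0.0585]
eef_rot: [-3.142, 0.0, 1.535]
force: [0.3, 0.6, -0.3]
grip_width: 0.0333
grip_force: 0.0
```

{"method": "step_arm", "body": {
  "plan": [
    {"dx": 0,"dy": 0,"dz": 0,"rx": 0,"ry": 0,"rz": 0,"claw": 1},
    {"dx": 0,"dy": 0,"dz": 0,"rx": 0,"ry": 0,"rz": 0,"claw": 1},
    {"dx": 0,"dy": 0,"dz": 0,"rx": 0,"ry": 0,"rz": 0,"claw": 1},
    {"dx": 0,"dy": 0,"dz": 0,"rx": 0,"ry": 0,"rz": 0,"claw": 1},
    {"dx": 0,"dy": 0,"dz": 0,"rx": 0,"ry": 0,"rz": 0,"claw": 1}
  ]
}}

```text
time_s: 5.0
ee_pos: [0.4864, -0.4076, 0.0585]
eef_rot: [-3.142, 0.0, 1.535]
force: [-0.7, 0.3, -0.4]
grip_width: 0.0202
grip_force: 50.0
```

{"method": "step_arm", "body": {
  "plan": [
    {"dx": 0,"dy": 0,"dz": -0.1,"rx": 0,"ry": 0,"rz": 0,"claw": 1},
    {"dx": 0,"dy": 0,"dz": -0.2,"rx": 0,"ry": 0,"rz": 0,"claw": 1},
    {"dx": 0,"dy": 0,"dz": -0.3,"rx": 0,"ry": 0,"rz": 0,"claw": 1},
    {"dx": 0,"dy": 0,"dz": -0.3,"rx": 0,"ry": 0,"rz": 0,"claw": 1},
    {"dx": 0,"dy": 0,"dz": -0.3,"rx": 0,"ry": 0,"rz": 0,"claw": 1},
    {"dx": 0,"dy": 0,"dz": -0.3,"rx": 0,"ry": 0,"rz": 0,"claw": 1},
    {"dx": 0,"dy": 0,"dz": -0.3,"rx": 0,"ry": 0,"rz": 0,"claw": 1},
    {"dx": 0,"dy": 0,"dz": -0.1,"rx": 0,"ry": 0,"rz": 0,"claw": 1},
    {"dx": 0,"dy": 0,"dz": 0,"rx": 0,"ry": 0,"rz": 0,"claw": 1},
    {"dx": 0,"dy": 0,"dz": 0,"rx": 0,"ry": 0,"rz": 0,"claw": 1}
  ]
}}

```text
time_s: 6.0
ee_pos: [0.4861, -0.4073, 0.2468]
eef_rot: [-3.14, -0.001, 1.535]
force: [-0.3, -0.9, -3.3]
grip_width: 0.0196
grip_force: 50.0
```

```bash
python3 - <<'E'
from h import *
o=telemetry.get_obs(); c=viewer.camera('wrist'); W=cloud(c,o)
print(o['time_s'],o['ee_pos'],np.degrees(o['eef_rot']),o['force'],o['moment'])
x,y,z=o['ee_pos']
fit(W,z-.04,z-.01,(x,y),.13); fit(W,z-.002,z+.015,(x,y),.06)
for a in (0,20,-20): delta(o,.5938,.0755,.25,82.7)
c=viewer.camera('top');W=cloud(c);fit(W,.086,.094,(.586,.016),.25)
# opening: points deeper than rim inside the unit
m=(W[...,2]<.075)&(np.hypot(W[...,0]-.594,W[...,1]-.0755)<.1); m=cv2.morphologyEx(m.astype(np.uint8),cv2.MORPH_OPEN,np.ones((3,3)))
n,l,s,ce=cv2.connectedComponentsWithStats(m); print(s,ce)
E
```

```text
6.0 [ 0.48606363 -0.40734108  0.24677121] [-1.79903647e+02 -8.40085943e-02  8.79312487e+01] [-0.31392571 -0.91052093 -3.29131804] [-0.02410514 -0.08899197  0.00687533]
62438 [ 486.9 -407.5] [181.2 125.1] 88.09 z 0.2249
8676 [ 486.7 -397.6] [40.4 62.3] 20.38 z 0.255
shift units [ 4.864  0.902 -0.027] turn units [-0.0011 -0.0009  0.0581]
shift units [ 4.864  0.902 -0.027] turn units [-0.0011 -0.0009  0.0581]
shift units [ 4.864  0.902 -0.027] turn units [-0.0011 -0.0009  0.0581]
6570 [585.9  15.9] [360.3 211. ] 82.84 z 0.0901
[[     0      0    640    480 304796]
 [   270    194     63     46   2404]] [[319.64101235 239.68411331]
 [301.62146423 216.15682196]]
```

{"method": "step_arm", "body": {
  "plan": [
    {"dx": 0.2,"dy": 0.04,"dz": 0,"rx": 0,"ry": 0,"rz": 0,"claw": 1},
    {"dx": 0.4,"dy": 0.07,"dz": 0,"rx": 0,"ry": 0,"rz": 0,"claw": 1},
    {"dx": 0.4,"dy": 0.07,"dz": 0,"rx": 0,"ry": 0,"rz": 0,"claw": 1},
    {"dx": 0.4,"dy": 0.07,"dz": 0,"rx": 0,"ry": 0,"rz": 0,"claw": 1},
    {"dx": 0.4,"dy": 0.07,"dz": 0,"rx": 0,"ry": 0,"rz": 0,"claw": 1},
    {"dx": 0.4,"dy": 0.07,"dz": 0,"rx": 0,"ry": 0,"rz": 0,"claw": 1},
    {"dx": 0.4,"dy": 0.07,"dz": 0,"rx": 0,"ry": 0,"rz": 0,"claw": 1},
    {"dx": 0.4,"dy": 0.07,"dz": 0,"rx": 0,"ry": 0,"rz": 0,"claw": 1},
    {"dx": 0.4,"dy": 0.07,"dz": 0,"rx": 0,"ry": 0,"rz": 0,"claw": 1},
    {"dx": 0.4,"dy": 0.07,"dz": 0,"rx": 0,"ry": 0,"rz": 0,"claw": 1}
  ]
}}

```text
time_s: 7.1
ee_pos: [0.5669, -0.0286, 0.2473]
eef_rot: [-3.14, -0.0, 1.535]
force: [-0.3, -0.4, -3.6]
grip_width: 0.0197
grip_force: 50.0
```

{"method": "step_arm", "body": {
  "plan": [
    {"dx": 0.4,"dy": 0.07,"dz": 0,"rx": 0,"ry": 0,"rz": 0,"claw": 1},
    {"dx": 0.4,"dy": 0.07,"dz": 0,"rx": 0,"ry": 0,"rz": 0,"claw": 1},
    {"dx": 0.2,"dy": 0.07,"dz": 0,"rx": 0,"ry": 0,"rz": 0,"claw": 1},
    {"dx": 0,"dy": 0,"dz": 0,"rx": 0,"ry": 0,"rz": 0.03,"claw": 1},
    {"dx": 0,"dy": 0,"dz": 0,"rx": 0,"ry": 0,"rz": 0.0287,"claw": 1},
    {"dx": 0,"dy": 0,"dz": 0,"rx": 0,"ry": 0,"rz": 0,"claw": 1},
    {"dx": 0,"dy": 0,"dz": 0,"rx": 0,"ry": 0,"rz": 0,"claw": 1}
  ]
}}

```text
time_s: 7.8
ee_pos: [0.5915, 0.0688, 0.2476]
eef_rot: [-3.14, 0.0, 1.444]
force: [0.1, -0.1, -1.3]
grip_width: 0.0197
grip_force: 50.0
```

```bash
python3 - <<'E'
from h import *
o=telemetry.get_obs(); c=viewer.camera('wrist'); W=cloud(c,o)
cv2.imwrite('pics/w2.png',c['img'][:,:,::-1])
print(o['time_s'],o['ee_pos'],np.degrees(o['eef_rot']))
x,y,z=o['ee_pos']
fit(W,z-.04,z-.01,(x,y),.13)
p=W[(abs(W[...,2]-.09)<.005)]; print('rim',p.min(0),p.max(0))
# unit x sides in unit coordinates (unit yaw -7.2 about 586,15.9)
a=np.radians(-7.2); q=(p[:,:2]-[.586,.0159])@np.array([[np.cos(a),-np.sin(a)],[np.sin(a),np.cos(a)]]); print(len(p),np.percentile(q,[.3,99.7],axis=0))
delta(o,.5929,.0754,.16,82.65)
E
```

```text
7.8 [0.5914881  0.06877227 0.24764649] [-1.79930131e+02  1.27197061e-02  8.27145548e+01]
62442 [592.3  68.4] [181.2 125. ] 82.95 z 0.2257
rim [ 0.50217246 -0.14234343  0.08508548] [0.832672   0.20564181 0.09497653]
8493 [[-0.10420571 -0.1526662 ]
 [ 0.21462267  0.21217979]]
shift units [0.068 0.007 0.876] turn units [-0.0008  0.0001  0.0007]
```

View pics/w2.png

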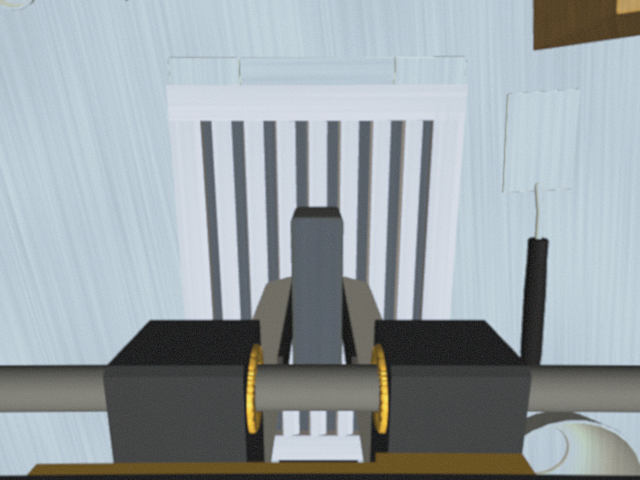

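The wrist view shows the held filter, flange edges at columns 168 and 467. The unit's far end behind it spans columns 170 to 465 and the opening's seams 240 to 395. All share a centre at column 317.5, so x is aligned. I'll shift 7 mm along y and lower.

{"method": "step_arm", "body": {
  "plan": [
    {"dx": 0.071,"dy": 0.003,"dz": 0.1,"rx": 0,"ry": 0,"rz": 0,"claw": 1},
    {"dx": 0,"dy": 0,"dz": 0.25,"rx": 0,"ry": 0,"rz": 0,"claw": 1},
    {"dx": 0,"dy": 0,"dz": 0.25,"rx": 0,"ry": 0,"rz": 0,"claw": 1},
    {"dx": 0,"dy": 0,"dz": 0.15,"rx": 0,"ry": 0,"rz": 0,"claw": 1},
    {"dx": 0,"dy": 0,"dz": 0.12,"rx": 0,"ry": 0,"rz": 0,"claw": 1},
    {"dx": 0,"dy": 0,"dz": 0,"rx": 0,"ry": 0,"rz": 0,"claw": 1},
    {"dx": 0,"dy": 0,"dz": 0,"rx": 0,"ry": 0,"rz": 0,"claw": 1}
  ]
}}

```text
time_s: 8.55
ee_pos: [0.5931, 0.076, 0.1618]
eef_rot: [3.141, -0.0, 1.443]
force: [0.7, -0.3, -2.6]
grip_width: 0.0197
grip_force: 50.0
```

{"method": "step_arm", "body": {
  "plan": [
    {"dx": 0,"dy": 0,"dz": 0.06,"rx": 0,"ry": 0,"rz": 0,"claw": 1},
    {"dx": 0,"dy": 0,"dz": 0,"rx": 0,"ry": 0,"rz": 0,"claw": 1},
    {"dx": 0,"dy": 0,"dz": 0,"rx": 0,"ry": 0,"rz": 0,"claw": 1}
  ]
}}

```text
time_s: 8.85
ee_pos: [0.5929, 0.0759, 0.1557]
eef_rot: [3.141, -0.0, 1.442]
force: [1.2, -0.7, -3.8]
grip_width: 0.0195
grip_force: 50.0
```

{"method": "step_arm", "body": {
  "plan": [
    {"dx": 0,"dy": 0,"dz": 0.04,"rx": 0,"ry": 0,"rz": 0,"claw": 1},
    {"dx": 0,"dy": 0,"dz": 0,"rx": 0,"ry": 0,"rz": 0,"claw": 1},
    {"dx": 0,"dy": 0,"dz": 0,"rx": 0,"ry": 0,"rz": 0,"claw": 1}
  ]
}}

```text
time_s: 9.15
ee_pos: [0.5928, 0.0758, 0.1513]
eef_rot: [-3.141, 0.0, 1.442]
force: [-0.3, -0.3, -3.2]
grip_width: 0.0194
grip_force: 50.0
```

{"method": "step_arm", "body": {
  "plan": [
    {"dx": 0,"dy": 0,"dz": 0.03,"rx": 0,"ry": 0,"rz": 0,"claw": 1},
    {"dx": 0,"dy": 0,"dz": 0,"rx": 0,"ry": 0,"rz": 0,"claw": 1},
    {"dx": 0,"dy": 0,"dz": 0.02,"rx": 0,"ry": 0,"rz": 0,"claw": 1},
    {"dx": 0,"dy": 0,"dz": 0,"rx": 0,"ry": 0,"rz": 0,"claw": 1}
  ]
}}

```text
time_s: 9.55
ee_pos: [0.5928, 0.0759, 0.1462]
eef_rot: [-3.141, 0.0, 1.442]
force: [0.3, -0.8, -2.4]
grip_width: 0.0201
grip_force: 50.0
```

{"method": "step_arm", "body": {
  "plan": [
    {"dx": 0,"dy": 0,"dz": 0.02,"rx": 0,"ry": 0,"rz": 0,"claw": 1},
    {"dx": 0,"dy": 0,"dz": 0,"rx": 0,"ry": 0,"rz": 0,"claw": 1},
    {"dx": 0,"dy": 0,"dz": 0.02,"rx": 0,"ry": 0,"rz": 0,"claw": 1},
    {"dx": 0,"dy": 0,"dz": 0,"rx": 0,"ry": 0,"rz": 0,"claw": 1}
  ]
}}

```text
time_s: 9.95
ee_pos: [0.5932, 0.0758, 0.143]
eef_rot: [3.141, -0.0, 1.442]
force: [-1.0, -1.0, 2.9]
grip_width: 0.0198
grip_force: 50.0
```

{"method": "step_arm", "body": {
  "plan": [
    {"dx": 0,"dy": 0,"dz": 0.02,"rx": 0,"ry": 0,"rz": 0,"claw": 1},
    {"dx": 0,"dy": 0,"dz": 0,"rx": 0,"ry": 0,"rz": 0,"claw": 1},
    {"dx": 0,"dy": 0,"dz": 0.02,"rx": 0,"ry": 0,"rz": 0,"claw": 1},
    {"dx": 0,"dy": 0,"dz": 0,"rx": 0,"ry": 0,"rz": 0,"claw": 1}
  ]
}}

```text
time_s: 10.35
ee_pos: [0.5934, 0.0753, 0.1395]
eef_rot: [3.14, 0.001, 1.442]
force: [-1.9, -4.8, 8.3]
grip_width: 0.0198
grip_force: 50.0
```

```bash
python3 - <<'E'
from h import *
o=telemetry.get_obs(); print(o['ee_pos'],o['force'],o['moment'],np.degrees(o['eef_rot']))
E
```

```text
[0.59336096 0.07527487 0.1395318 ] [-1.94912344 -4.83261675  8.25538222] [-0.56296128  0.2140238   0.11669388] [1.79893189e+02 2.99698951e-02 8.26345836e+01]
```

{"method": "step_arm", "body": {
  "plan": [
    {"dx": -0.01,"dy": -0.003,"dz": 0.02,"rx": 0,"ry": 0,"rz": 0,"claw": 1},
    {"dx": 0,"dy": 0,"dz": 0.02,"rx": 0,"ry": 0,"rz": 0,"claw": 1},
    {"dx": 0,"dy": 0,"dz": 0,"rx": 0,"ry": 0,"rz": 0,"claw": 1}
  ]
}}

```text
time_s: 10.65
ee_pos: [0.5934, 0.0742, 0.1369]
eef_rot: [3.138, 0.0, 1.442]
force: [-4.3, -6.1, 17.9]
grip_width: 0.0199
grip_force: 50.0
```

{"method": "step_arm", "body": {
  "plan": [
    {"dx": 0,"dy": 0,"dz": 0.03,"rx": 0,"ry": 0,"rz": 0,"claw": 1},
    {"dx": 0,"dy": 0,"dz": 0,"rx": 0,"ry": 0,"rz": 0,"claw": 1}
  ]
}}

```text
time_s: 10.85
ee_pos: [0.5934, 0.0737, 0.1335]
eef_rot: [3.138, 0.001, 1.442]
force: [-2.7, -11.1, 15.6]
grip_width: 0.0197
grip_force: 50.0
```

{"method": "step_arm", "body": {
  "plan": [
    {"dx": 0,"dy": 0,"dz": 0.03,"rx": 0,"ry": 0,"rz": 0,"claw": 1},
    {"dx": 0,"dy": 0,"dz": 0,"rx": 0,"ry": 0,"rz": 0,"claw": 1}
  ]
}}

```text
time_s: 11.05
ee_pos: [0.5933, 0.0733, 0.13]
eef_rot: [3.138, 0.002, 1.442]
force: [-1.8, -12.6, 11.4]
grip_width: 0.0197
grip_force: 50.0
```

{"method": "step_arm", "body": {
  "plan": [
    {"dx": -0.012,"dy": -0.002,"dz": 0.02,"rx": 0,"ry": 0,"rz": 0,"claw": 1},
    {"dx": 0,"dy": 0,"dz": 0.02,"rx": 0,"ry": 0,"rz": 0,"claw": 1},
    {"dx": 0,"dy": 0,"dz": 0,"rx": 0,"ry": 0,"rz": 0,"claw": 1}
  ]
}}

```text
time_s: 11.35
ee_pos: [0.5936, 0.0732, 0.1296]
eef_rot: [3.136, -0.0, 1.442]
force: [-13.4, -6.0, 41.6]
grip_width: 0.0198
grip_force: 50.1
```

{"method": "step_arm", "body": {
  "plan": [
    {"dx": 0,"dy": 0,"dz": 0.03,"rx": 0,"ry": 0,"rz": 0,"claw": 1},
    {"dx": 0,"dy": 0,"dz": 0,"rx": 0,"ry": 0,"rz": 0,"claw": 1}
  ]
}}

```text
time_s: 11.55
ee_pos: [0.594, 0.0736, 0.1286]
eef_rot: [3.134, -0.001, 1.443]
force: [-20.3, -5.2, 58.8]
grip_width: 0.0198
grip_force: 50.1
```

{"method": "step_arm", "body": {
  "plan": [
    {"dx": 0,"dy": 0,"dz": 0.03,"rx": 0,"ry": 0,"rz": 0,"claw": 1},
    {"dx": 0,"dy": 0,"dz": 0,"rx": 0,"ry": 0,"rz": 0,"claw": 1}
  ]
}}

```text
time_s: 11.75
ee_pos: [0.594, 0.074, 0.1264]
eef_rot: [3.133, -0.002, 1.443]
force: [-23.7, -2.6, 66.2]
grip_width: 0.0196
grip_force: 55.1
```

The force is rising early, so I'm relieving it and taking a look.

{"method": "step_arm", "body": {
  "plan": [
    {"dx": 0,"dy": 0,"dz": -0.06,"rx": 0,"ry": 0,"rz": 0,"claw": 1},
    {"dx": 0,"dy": 0,"dz": 0,"rx": 0,"ry": 0,"rz": 0,"claw": 1}
  ]
}}

```text
time_s: 11.95
ee_pos: [0.5933, 0.0737, 0.1271]
eef_rot: [3.137, -0.001, 1.442]
force: [-4.6, -2.8, 25.8]
grip_width: 0.0198
grip_force: 54.1
```

```bash
python3 - <<'E'
from h import *
o=telemetry.get_obs(); c=viewer.camera('wrist'); W=cloud(c,o)
cv2.imwrite('pics/w3.png',c['img'][:,:,::-1])
print(o['time_s'],o['ee_pos'],np.degrees(o['eef_rot']),o['force'],o['moment'])
x,y,z=o['ee_pos']
fit(W,z-.04,z-.01,(x,y),.13)
m=(W[...,2]>z-.04)&(W[...,2]<z-.01)&(np.hypot(W[...,0]-x,W[...,1]-y)<.12); p=W[m]
A=np.c_[p[:,:2]-[x,y],np.ones(len(p))]; print('plane',np.linalg.lstsq(A,p[:,2],rcond=None)[0])
s=viewer.camera('scene'); i=s['img'][190:370,240:480]; cv2.imwrite('pics/s3.png',cv2.resize(i,None,fx=3,fy=3,interpolation=cv2.INTER_CUBIC)[:,:,::-1])
c=viewer.camera('top');W=cloud(c);fit(W,.086,.092,(.586,.016),.25)
E
```

```text
11.95 [0.5932658  0.07368153 0.12710653] [ 1.79741848e+02 -4.67441104e-02  8.26408508e+01] [-4.59291974 -2.82035871 25.80661807] [-0.15258424  1.06075755  0.05953156]
96540 [593.9  81.8] [226.2 210.5] 82.8 z 0.0914
plane [ 0.00060089 -0.03344991  0.10125888]
3401 [586.3  15.9] [360.2 211.2] 82.77 z 0.0895
```

View pics/w3.png

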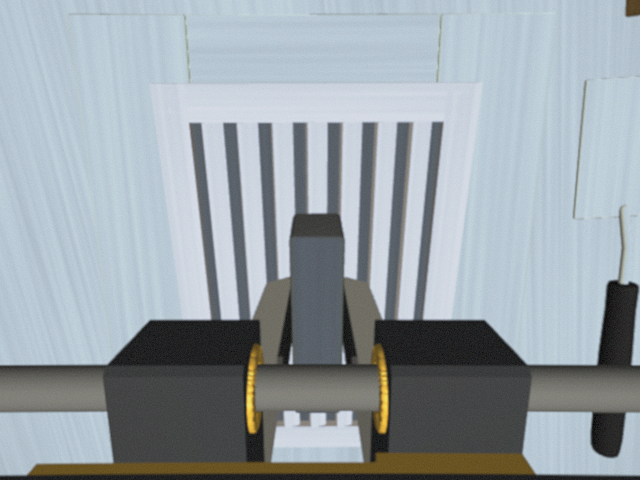

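View pics/s3.png

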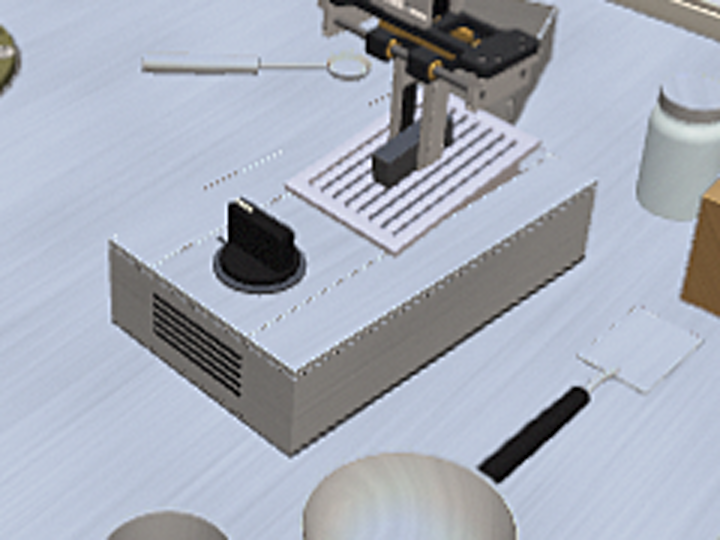

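The scene crop shows the filter's switch-side end down at about (390,245) and its far end, about (535,150), still raised. The -y clip seems to be in. I'll let go, rise and press the +y end by itself with closed fingertips.

{"method": "step_arm", "body": {
  "plan": [
    {"dx": 0,"dy": 0,"dz": 0,"rx": 0,"ry": 0,"rz": 0,"claw": 0.4},
    {"dx": 0,"dy": 0,"dz": 0,"rx": 0,"ry": 0,"rz": 0,"claw": 0.4},
    {"dx": 0,"dy": 0,"dz": 0,"rx": 0,"ry": 0,"rz": 0,"claw": 0.4},
    {"dx": 0,"dy": 0,"dz": 0,"rx": 0,"ry": 0,"rz": 0,"claw": 0.4},
    {"dx": 0,"dy": 0,"dz": -0.2,"rx": 0,"ry": 0,"rz": 0,"claw": 0.4},
    {"dx": 0,"dy": 0,"dz": -0.3,"rx": 0,"ry": 0,"rz": 0,"claw": 0.4},
    {"dx": 0,"dy": 0,"dz": -0.3,"rx": 0,"ry": 0,"rz": 0,"claw": 0.4},
    {"dx": 0,"dy": 0,"dz": 0,"rx": 0,"ry": 0,"rz": 0,"claw": 1},
    {"dx": 0,"dy": 0,"dz": 0,"rx": 0,"ry": 0,"rz": 0,"claw": 1}
  ]
}}

```text
time_s: 13.0
ee_pos: [0.592, 0.0738, 0.204]
eef_rot: [3.142, -0.0, 1.443]
force: [-0.2, 1.1, -0.8]
grip_width: 0.0438
grip_force: 0.0
```

```bash
cat > plane.py <<'E'
from h import *
o=telemetry.get_obs(); c=viewer.camera('wrist'); W=cloud(c,o)
print(o['time_s'],o['ee_pos'],np.degrees(o['eef_rot']),o['force'],o['grip_width'])
a=np.radians(-7.2); R=np.array([[np.cos(a),-np.sin(a)],[np.sin(a),np.cos(a)]])
q=(W[...,:2]-[.5935,.0754])@R
for y in range(-88,98,8):
    m=(abs(q[...,1]-y/1000)<.004)&(abs(q[...,0])<.055)&(abs(q[...,0])>.013)&(W[...,2]>.085)&(W[...,2]<.135)
    if m.sum()>20: print(y,m.sum(),np.percentile(W[m][:,2],[50,90]).round(4))
m=(W[...,2]>.0945)&(W[...,2]<.125)&(np.abs(q)<.12).all(-1); print(cv2.minAreaRect((q[m]*1000).astype(np.float32)))
E
python3 plane.py
```

```text
13.0 [0.59204393 0.0737984  0.20398909] [ 1.79999444e+02 -1.34665127e-03  8.26519275e+01] [-0.16859543  1.09660715 -0.79044963] 0.04384960507164538
-88 129 [0.0974 0.0982]
-80 895 [0.0982 0.0991]
-72 760 [0.0986 0.1004]
-64 712 [0.0997 0.1017]
-56 662 [0.101 0.103]
-48 608 [0.1023 0.1043]
-40 593 [0.1038 0.1056]
-32 631 [0.1051 0.1068]
-24 813 [0.1063 0.1079]
-16 1448 [0.1075 0.1091]
-8 1529 [0.1087 0.1102]
0 1581 [0.1099 0.1116]
8 1649 [0.1111 0.1128]
16 1710 [0.1123 0.1141]
24 1771 [0.1135 0.1152]
32 1818 [0.1148 0.1164]
40 1879 [0.1159 0.1177]
48 1971 [0.1173 0.1189]
56 2033 [0.1184 0.1201]
64 2124 [0.1197 0.1214]
72 2227 [0.1214 0.1227]
80 2336 [0.1228 0.1238]
88 1353 [0.1229 0.1243]
96 1844 [0.0908 0.0917]
((0.3845024108886719, 0.8861541748046875), (173.29055786132812, 124.80684661865234), 89.75762939453125)
```

{"method": "step_arm", "body": {
  "plan": [
    {"dx": 0.27,"dy": 0.013,"dz": 0,"rx": 0,"ry": 0,"rz": 0,"claw": 1},
    {"dx": 0.27,"dy": 0,"dz": 0,"rx": 0,"ry": 0,"rz": 0,"claw": 1},
    {"dx": 0.27,"dy": 0,"dz": 0,"rx": 0,"ry": 0,"rz": 0,"claw": 1},
    {"dx": 0,"dy": 0,"dz": 0.2,"rx": 0,"ry": 0,"rz": 0,"claw": 1},
    {"dx": 0,"dy": 0,"dz": 0.2,"rx": 0,"ry": 0,"rz": 0,"claw": 1},
    {"dx": 0,"dy": 0,"dz": 0.2,"rx": 0,"ry": 0,"rz": 0,"claw": 1},
    {"dx": 0,"dy": 0,"dz": 0,"rx": 0,"ry": 0,"rz": 0,"claw": 1}
  ]
}}

```text
time_s: 13.75
ee_pos: [0.6027, 0.1539, 0.141]
eef_rot: [-3.137, 0.001, 1.443]
force: [0.2, 0.5, 0.5]
grip_width: 0.0007
grip_force: 0.0
```

{"method": "step_arm", "body": {
  "plan": [
    {"dx": 0,"dy": 0,"dz": 0.05,"rx": 0,"ry": 0,"rz": 0,"claw": 1},
    {"dx": 0,"dy": 0,"dz": 0.03,"rx": 0,"ry": 0,"rz": 0,"claw": 1},
    {"dx": 0,"dy": 0,"dz": 0.03,"rx": 0,"ry": 0,"rz": 0,"claw": 1},
    {"dx": 0,"dy": 0,"dz": 0,"rx": 0,"ry": 0,"rz": 0,"claw": 1}
  ]
}}

```text
time_s: 14.15
ee_pos: [0.6046, 0.1543, 0.1375]
eef_rot: [3.138, -0.002, 1.443]
force: [-11.8, 0.3, 32.5]
grip_width: 0.0008
grip_force: 15.8
```

{"method": "step_arm", "body": {
  "plan": [
    {"dx": 0,"dy": 0,"dz": 0.03,"rx": 0,"ry": 0,"rz": 0,"claw": 1},
    {"dx": 0,"dy": 0,"dz": 0.03,"rx": 0,"ry": 0,"rz": 0,"claw": 1},
    {"dx": 0,"dy": 0,"dz": 0,"rx": 0,"ry": 0,"rz": 0,"claw": 1}
  ]
}}

```text
time_s: 14.45
ee_pos: [0.6045, 0.1541, 0.1302]
eef_rot: [3.138, -0.001, 1.443]
force: [-0.8, 0.6, -1.1]
grip_width: 0.0009
grip_force: 0.0
```

The force peaked at 32 N and then dropped. I'll follow the flange down to see how far it went.

{"method": "step_arm", "body": {
  "plan": [
    {"dx": 0,"dy": 0,"dz": 0.05,"rx": 0,"ry": 0,"rz": 0,"claw": 1},
    {"dx": 0,"dy": 0,"dz": 0.05,"rx": 0,"ry": 0,"rz": 0,"claw": 1},
    {"dx": 0,"dy": 0,"dz": 0.04,"rx": 0,"ry": 0,"rz": 0,"claw": 1},
    {"dx": 0,"dy": 0,"dz": 0.02,"rx": 0,"ry": 0,"rz": 0,"claw": 1},
    {"dx": 0,"dy": 0,"dz": 0,"rx": 0,"ry": 0,"rz": 0,"claw": 1}
  ]
}}

```text
time_s: 14.95
ee_pos: [0.6035, 0.1539, 0.1131]
eef_rot: [-3.141, 0.0, 1.443]
force: [-13.2, -2.3, 24.2]
grip_width: 0.0
grip_force: 12.2
```

{"method": "step_arm", "body": {
  "plan": [
    {"dx": 0,"dy": 0,"dz": 0.02,"rx": 0,"ry": 0,"rz": 0,"claw": 1},
    {"dx": 0,"dy": 0,"dz": 0.02,"rx": 0,"ry": 0,"rz": 0,"claw": 1},
    {"dx": 0,"dy": 0,"dz": 0,"rx": 0,"ry": 0,"rz": 0,"claw": 1}
  ]
}}

```text
time_s: 15.25
ee_pos: [0.6036, 0.154, 0.1129]
eef_rot: [3.14, -0.0, 1.443]
force: [-29.2, -5.9, 57.7]
grip_width: 0.0006
grip_force: 28.9
```

Contact came at about 0.096 and it's stiff, so the +y end is home. Raising to look at both ends.

{"method": "step_arm", "body": {
  "plan": [
    {"dx": 0,"dy": 0,"dz": -0.3,"rx": 0,"ry": 0,"rz": 0,"claw": 1},
    {"dx": 0,"dy": 0,"dz": -0.35,"rx": 0,"ry": 0,"rz": 0,"claw": 1},
    {"dx": -0.27,"dy": 0,"dz": -0.3,"rx": 0,"ry": 0,"rz": 0,"claw": 1},
    {"dx": -0.27,"dy": 0,"dz": 0,"rx": 0,"ry": 0,"rz": 0,"claw": 1},
    {"dx": -0.27,"dy": 0,"dz": 0,"rx": 0,"ry": 0,"rz": 0,"claw": 1},
    {"dx": -0.27,"dy": 0,"dz": 0,"rx": 0,"ry": 0,"rz": 0,"claw": 1},
    {"dx": -0.27,"dy": 0,"dz": 0,"rx": 0,"ry": 0,"rz": 0,"claw": 1},
    {"dx": -0.27,"dy": 0,"dz": 0,"rx": 0,"ry": 0,"rz": 0,"claw": 1},
    {"dx": 0,"dy": 0,"dz": 0,"rx": 0,"ry": 0,"rz": 0,"claw": 1},
    {"dx": 0,"dy": 0,"dz": 0,"rx": 0,"ry": 0,"rz": 0,"claw": 1}
  ]
}}

```text
time_s: 16.25
ee_pos: [0.5829, -0.007, 0.2018]
eef_rot: [-3.141, -0.0, 1.441]
force: [1.2, 0.3, 0.1]
grip_width: 0.0003
grip_force: 0.0
```

```bash
python3 plane.py; python3 - <<'E'
from h import *
c=viewer.camera('top');W=cloud(c);fit(W,.12,.16,(.571,-.098),.04)
E
```

```text
16.25 [ 0.58288197 -0.00697052  0.20182762] [-1.79940373e+02 -3.99469803e-03  8.25856994e+01] [1.20430239 0.30165189 0.0718471 ] 0.000289124477597543
-88 1194 [0.0967 0.0976]
-80 1529 [0.0968 0.0977]
-72 1632 [0.0961 0.0977]
-64 1568 [0.0961 0.0977]
-56 1610 [0.0961 0.0977]
-48 1664 [0.0962 0.0977]
-40 1688 [0.0962 0.0978]
-32 1728 [0.0962 0.0978]
-24 1788 [0.0962 0.0977]
-16 1766 [0.0962 0.0978]
-8 1856 [0.0962 0.0978]
0 1891 [0.0962 0.0978]
8 1928 [0.0962 0.0977]
16 1970 [0.096  0.0978]
24 2023 [0.0961 0.0978]
32 2073 [0.0962 0.0978]
40 2145 [0.0962 0.0978]
48 2168 [0.0961 0.0978]
56 2231 [0.0962 0.0979]
64 1099 [0.0957 0.0976]
((1.3301582336425781, -13.024101257324219), (153.85940551757812, 124.68880462646484), 89.97747802734375)
157 [571.1 -98.3] [16.2 59.9] 82.49 z 0.1369
```

The flange is flat at 0.0962 over its whole length, so it's home. I'll give the -y end a short press as a safety check.

{"method": "step_arm", "body": {
  "plan": [
    {"dx": 0.04,"dy": 0,"dz": 0.2,"rx": 0,"ry": 0,"rz": 0,"claw": 1},
    {"dx": 0,"dy": 0,"dz": 0.3,"rx": 0,"ry": 0,"rz": 0,"claw": 1},
    {"dx": 0,"dy": 0,"dz": 0.25,"rx": 0,"ry": 0,"rz": 0,"claw": 1},
    {"dx": 0,"dy": 0,"dz": 0.09,"rx": 0,"ry": 0,"rz": 0,"claw": 1},
    {"dx": 0,"dy": 0,"dz": 0.04,"rx": 0,"ry": 0,"rz": 0,"claw": 1},
    {"dx": 0,"dy": 0,"dz": 0.02,"rx": 0,"ry": 0,"rz": 0,"claw": 1},
    {"dx": 0,"dy": 0,"dz": 0,"rx": 0,"ry": 0,"rz": 0,"claw": 1}
  ]
}}

```text
time_s: 17.05
ee_pos: [0.5841, -0.0026, 0.1136]
eef_rot: [3.14, -0.0, 1.443]
force: [0.0, 0.3, 0.4]
grip_width: 0.0003
grip_force: 0.0
```

{"method": "step_arm", "body": {
  "plan": [
    {"dx": 0,"dy": 0,"dz": 0.02,"rx": 0,"ry": 0,"rz": 0,"claw": 1},
    {"dx": 0,"dy": 0,"dz": 0,"rx": 0,"ry": 0,"rz": 0,"claw": 1}
  ]
}}

```text
time_s: 17.25
ee_pos: [0.5842, -0.0027, 0.1132]
eef_rot: [3.139, -0.0, 1.443]
force: [-8.0, 0.7, 17.8]
grip_width: 0.0004
grip_force: 8.9
```

{"method": "step_arm", "body": {
  "plan": [
    {"dx": 0,"dy": 0,"dz": -0.3,"rx": 0,"ry": 0,"rz": 0,"claw": 0.5},
    {"dx": 0,"dy": 0,"dz": -0.4,"rx": 0,"ry": 0,"rz": 0,"claw": 0.5},
    {"dx": 0,"dy": 0,"dz": -0.4,"rx": 0,"ry": 0,"rz": 0,"claw": 0.5},
    {"dx": -0.32,"dy": 0,"dz": 0,"rx": 0,"ry": 0,"rz": 0,"claw": 0.5},
    {"dx": -0.32,"dy": 0,"dz": 0,"rx": 0,"ry": 0,"rz": 0,"claw": 0.5},
    {"dx": -0.32,"dy": 0,"dz": 0,"rx": 0,"ry": 0,"rz": 0,"claw": 0.5},
    {"dx": 0,"dy": 0,"dz": 0,"rx": 0,"ry": 0,"rz": 0,"claw": 0.5}
  ]
}}

```text
time_s: 17.95
ee_pos: [0.571, -0.101, 0.2213]
eef_rot: [3.14, 0.001, 1.439]
force: [0.6, 0.3, -0.2]
grip_width: 0.0468
grip_force: 0.0
```

{"method": "step_arm", "body": {
  "plan": [
    {"dx": 0,"dy": 0,"dz": 0,"rx": 0,"ry": 0,"rz": -0.09,"claw": 0.5},
    {"dx": 0,"dy": 0,"dz": 0,"rx": 0,"ry": 0,"rz": -0.09,"claw": 0.5},
    {"dx": 0,"dy": 0,"dz": 0,"rx": 0,"ry": 0,"rz": -0.09,"claw": 0.5},
    {"dx": 0,"dy": 0,"dz": 0,"rx": 0,"ry": 0,"rz": -0.09,"claw": 0.5},
    {"dx": 0,"dy": 0,"dz": 0,"rx": 0,"ry": 0,"rz": -0.09,"claw": 0.5},
    {"dx": 0,"dy": 0,"dz": 0,"rx": 0,"ry": 0,"rz": -0.09,"claw": 0.5},
    {"dx": 0,"dy": 0,"dz": 0,"rx": 0,"ry": 0,"rz": -0.09,"claw": 0.5},
    {"dx": 0,"dy": 0,"dz": 0,"rx": 0,"ry": 0,"rz": -0.09,"claw": 0.5},
    {"dx": 0,"dy": 0,"dz": 0,"rx": 0,"ry": 0,"rz": -0.09,"claw": 0.5},
    {"dx": 0,"dy": 0,"dz": 0,"rx": 0,"ry": 0,"rz": -0.09,"claw": 0.5}
  ]
}}

```text
time_s: 18.95
ee_pos: [0.5716, -0.0972, 0.2211]
eef_rot: [3.141, 0.001, 2.862]
force: [0.0, 0.0, -0.3]
grip_width: 0.0469
grip_force: 0.0
```

{"method": "step_arm", "body": {
  "plan": [
    {"dx": 0,"dy": 0,"dz": 0,"rx": 0,"ry": 0,"rz": -0.09,"claw": 0.5},
    {"dx": 0,"dy": 0,"dz": 0,"rx": 0,"ry": 0,"rz": 0,"claw": 0.5},
    {"dx": 0,"dy": 0,"dz": 0,"rx": 0,"ry": 0,"rz": 0,"claw": 0.5}
  ]
}}

```text
time_s: 19.25
ee_pos: [0.5714, -0.0975, 0.2209]
eef_rot: [-3.142, 0.001, 2.994]
force: [0.2, -0.0, -0.2]
grip_width: 0.0469
grip_force: 0.0
```

```bash
python3 - <<'E'
from h import *
o=telemetry.get_obs(); c=viewer.camera('wrist'); W=cloud(c,o)
print(o['time_s'],o['ee_pos'],np.degrees(o['eef_rot']),o['grip_width'],o['qpos'])
fit(W,.125,.145,(.571,-.098),.05); delta(o,.5711,-.0983,.1235,172.6)
E
```

```text
19.25 [ 0.57143583 -0.09754568  0.22085816] [-1.79999810e+02  4.06413113e-02  1.71523820e+02] 0.04690153890570443 [-2.32275803e-01  3.67079667e-01  1.43560180e+00  5.80127735e-05
  1.33820411e+00 -1.65514823e+00]
2502 [570.9 -99.2] [16.  59.2] 82.97 z 0.1376
shift units [ 0.003 -0.008  0.974] turn units [-0.      0.0005 -0.012 ]
```

{"method": "step_arm", "body": {
  "plan": [
    {"dx": 0.003,"dy": -0.013,"dz": 0.2,"rx": 0,"ry": 0,"rz": -0.012,"claw": 0.5},
    {"dx": 0,"dy": 0,"dz": 0.3,"rx": 0,"ry": 0,"rz": 0,"claw": 0.5},
    {"dx": 0,"dy": 0,"dz": 0.3,"rx": 0,"ry": 0,"rz": 0,"claw": 0.5},
    {"dx": 0,"dy": 0,"dz": 0.18,"rx": 0,"ry": 0,"rz": 0,"claw": 0.5},
    {"dx": 0,"dy": 0,"dz": 0,"rx": 0,"ry": 0,"rz": 0,"claw": 0.5}
  ]
}}

```text
time_s: 19.8
ee_pos: [0.57, -0.0989, 0.1206]
eef_rot: [3.141, -0.003, 3.014]
force: [0.1, -0.3, 0.3]
grip_width: 0.0473
grip_force: 0.0
```

{"method": "step_arm", "body": {
  "plan": [
    {"dx": 0,"dy": 0,"dz": 0,"rx": 0,"ry": 0,"rz": 0,"claw": 1},
    {"dx": 0,"dy": 0,"dz": 0,"rx": 0,"ry": 0,"rz": 0,"claw": 1},
    {"dx": 0,"dy": 0,"dz": 0,"rx": 0,"ry": 0,"rz": 0,"claw": 1},
    {"dx": 0,"dy": 0,"dz": 0,"rx": 0,"ry": 0,"rz": 0,"claw": 1},
    {"dx": 0,"dy": 0,"dz": 0,"rx": 0,"ry": 0,"rz": 0,"claw": 1},
    {"dx": 0,"dy": 0,"dz": 0,"rx": 0,"ry": 0,"rz": 0,"claw": 1},
    {"dx": 0,"dy": 0,"dz": 0,"rx": 0,"ry": 0,"rz": 0,"claw": 1},
    {"dx": 0,"dy": 0,"dz": 0,"rx": 0,"ry": 0,"rz": 0,"claw": 1}
  ],
  "grip_force": 40
}}

```text
time_s: 20.6
ee_pos: [0.571, -0.099, 0.123]
eef_rot: [3.141, 0.001, 3.017]
force: [-0.7, 4.4, 5.5]
grip_width: 0.0157
grip_force: 40.0
```

{"method": "step_arm", "body": {
  "plan": [
    {"dx": 0,"dy": 0,"dz": 0,"rx": 0,"ry": 0,"rz": 0.073,"claw": 1},
    {"dx": 0,"dy": 0,"dz": 0,"rx": 0,"ry": 0,"rz": 0.073,"claw": 1},
    {"dx": 0,"dy": 0,"dz": 0,"rx": 0,"ry": 0,"rz": 0.073,"claw": 1},
    {"dx": 0,"dy": 0,"dz": 0,"rx": 0,"ry": 0,"rz": 0.073,"claw": 1},
    {"dx": 0,"dy": 0,"dz": 0,"rx": 0,"ry": 0,"rz": 0.073,"claw": 1},
    {"dx": 0,"dy": 0,"dz": 0,"rx": 0,"ry": 0,"rz": 0.073,"claw": 1},
    {"dx": 0,"dy": 0,"dz": 0,"rx": 0,"ry": 0,"rz": 0.073,"claw": 1},
    {"dx": 0,"dy": 0,"dz": 0,"rx": 0,"ry": 0,"rz": 0.073,"claw": 1},
    {"dx": 0,"dy": 0,"dz": 0,"rx": 0,"ry": 0,"rz": 0.073,"claw": 1},
    {"dx": 0,"dy": 0,"dz": 0,"rx": 0,"ry": 0,"rz": 0.073,"claw": 1}
  ]
}}

```text
time_s: 21.6
ee_pos: [0.5709, -0.0992, 0.1231]
eef_rot: [3.141, 0.0, 1.865]
force: [-3.1, 1.0, 6.5]
grip_width: 0.016
grip_force: 40.0
```

{"method": "step_arm", "body": {
  "plan": [
    {"dx": 0,"dy": 0,"dz": 0,"rx": 0,"ry": 0,"rz": 0.02,"claw": 1},
    {"dx": 0,"dy": 0,"dz": 0,"rx": 0,"ry": 0,"rz": 0,"claw": 1},
    {"dx": 0,"dy": 0,"dz": 0,"rx": 0,"ry": 0,"rz": 0,"claw": 1}
  ]
}}

```text
time_s: 21.9
ee_pos: [0.5709, -0.0993, 0.123]
eef_rot: [3.141, 0.0, 1.838]
force: [-2.3, 1.5, 6.8]
grip_width: 0.0153
grip_force: 40.0
```

Turned 1.18 rad. Releasing, rising and checking.

{"method": "step_arm", "body": {
  "plan": [
    {"dx": 0,"dy": 0,"dz": 0,"rx": 0,"ry": 0,"rz": 0,"claw": 0.5},
    {"dx": 0,"dy": 0,"dz": 0,"rx": 0,"ry": 0,"rz": 0,"claw": 0.5},
    {"dx": 0,"dy": 0,"dz": 0,"rx": 0,"ry": 0,"rz": 0,"claw": 0.5},
    {"dx": 0,"dy": 0,"dz": 0,"rx": 0,"ry": 0,"rz": 0,"claw": 0.5},
    {"dx": 0,"dy": 0,"dz": -0.2,"rx": 0,"ry": 0,"rz": 0,"claw": 0.5},
    {"dx": 0,"dy": 0,"dz": -0.4,"rx": 0,"ry": 0,"rz": 0,"claw": 0.5},
    {"dx": 0,"dy": 0,"dz": -0.4,"rx": 0,"ry": 0,"rz": 0,"claw": 0.5},
    {"dx": 0,"dy": 0,"dz": -0.3,"rx": 0,"ry": 0,"rz": 0,"claw": 0.5},
    {"dx": 0,"dy": 0,"dz": 0,"rx": 0,"ry": 0,"rz": 0,"claw": 0.5},
    {"dx": 0,"dy": 0,"dz": 0,"rx": 0,"ry": 0,"rz": 0,"claw": 0.5}
  ]
}}

```text
time_s: 22.9
ee_pos: [0.5707, -0.0993, 0.2523]
eef_rot: [3.141, 0.0, 1.838]
force: [-0.4, 0.6, -0.4]
grip_width: 0.0469
grip_force: 0.0
```

```bash
python3 plane.py; python3 - <<'E'
from h import *
o=telemetry.get_obs();c=viewer.camera('wrist');W=cloud(c,o);fit(W,.125,.145,(.571,-.098),.05)
s=viewer.camera('scene'); i=s['img'][190:370,240:480]; cv2.imwrite('pics/s4.png',cv2.resize(i,None,fx=3,fy=3,interpolation=cv2.INTER_CUBIC)[:,:,::-1])
E
```

```text
22.9 [ 0.57072557 -0.09927507  0.25228445] [1.79983444e+02 1.23958285e-02 1.05325552e+02] [-0.43114873  0.63410624 -0.416639  ] 0.04685806673792852
-88 1402 [0.0964 0.0976]
-80 1347 [0.0968 0.0978]
-72 1341 [0.0961 0.0977]
-64 1409 [0.0961 0.0977]
-56 1415 [0.0962 0.0978]
-48 1458 [0.0961 0.0978]
-40 1481 [0.0962 0.0978]
-32 1481 [0.0962 0.0978]
-24 1455 [0.0961 0.0979]
-16 1181 [0.096  0.0978]
-8 838 [0.0959 0.0977]
0 747 [0.096  0.0977]
8 633 [0.0959 0.0979]
16 278 [0.0961 0.0977]
((1.3093070983886719, -33.002655029296875), (124.95897674560547, 114.3010025024414), 0.09620596468448639)
2028 [571.2 -98.9] [16.  59.5] 14.19 z 0.1376
```

View pics/s4.png

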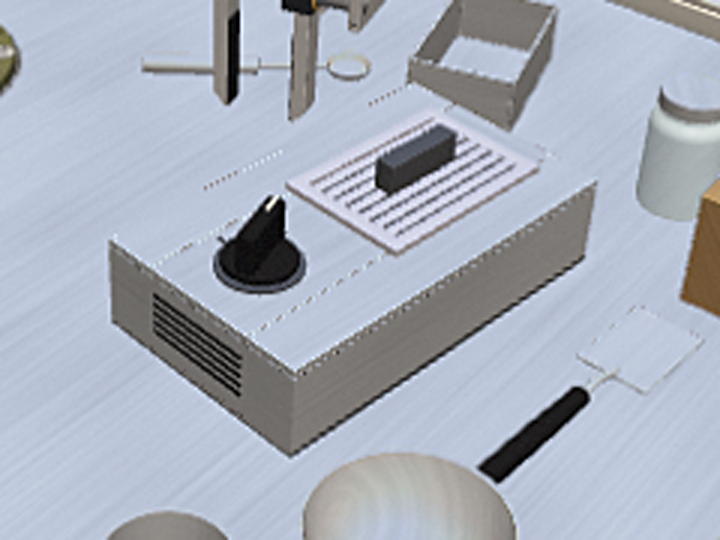

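The filter lies flat, centred near (415,180). The switch at (262,245) has turned 68.8°, which is the on stop, and the gripper is clear.

```bash
python3 -c "
from station import hand_in
print(hand_in())"
```

```text
the job is handed in; nothing more can be done
None
```

I put the filter in the extractor's opening, lying flat and fully home by the camera, turned the fan switch to its on stop (68.8°), released it, and handed the job in at about 23 s of the 64 s. The filter went in tilted at first, with the wrist force peaking at 66 N, so I pressed its far end down separately.

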